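Put the used teaspoons into the cutlery return box

ROBOT

A 6-joint arm with a two-finger parallel gripper is mounted at the origin on the work surface; the furniture and walls round the work are solid. World frame = base frame: x ahead of the robot, y to its left, z up, the work surface at z = 0. Lengths are in m, angles in rad, forces in N, time in s.
With the tool pointing down it reaches from about 0.275 to 0.85 m from the base axis. Payload 19 kg.
Tool frame: the origin (TCP) lies midway between the tips of the shut fingers; the grasp point (between the pads) lies 19 mm behind it (grip_depth is the distance from the TCP to the grasp point, in m); z points along the fingers, y is the line along which they close (so a half turn about z gives the same grasp; the last joint's range is limited). The gripper opens to 85 mm and grips with 20 to 120 N. Pads are 22 mm wide; open, the fingers measure 114 mm over their backs; the gripper's body (76 mm by 85 mm) begins 54 mm behind the grasp point. The pads swing forward as they close: fully open they stand 13 mm farther back than shut.
Start: joints at [1.21, 0.15, 1.437, -0, 1.554, -0.134], TCP at [0.129, 0.56, 0.231] pointing down, gripper open.
Joint ranges: [-2.8, 2.8], [-0.68, 2.1], [0.12, 2.68], [-1.39, 4.53], [0.16, 2.79], [-2.81, 2.81]. Speed limits (rad/s): [1.89, 1.89, 2.22, 3.01, 3.01, 3.01].

INTERFACE

Orientations are given as a unit quaternion [x, y, z, w].
In Python, from plant import * gives the robot as it stands.
- The arm moves only by the tool step_arm, never from a script. Its argument "rows" is a list of rows, each an object with "fingers": the closure in counts, from 0 (fully open) to 255 (shut); "translation": the shift along the world's x, y, z in mm, a list of three; "turn": the turn about the world's z in rad. In form: [{"fingers": fingers, "translation": [dx, dy, dz], "turn": turn}, ...]. A call has exactly 10 rows; each row is the pose to reach, as a shift and turn from the pose commanded when the call began; what a row does not reach only later rows make up. A row lasts 1/8 s, in which the tool goes at most 62.5 mm and 10.7 degrees, less where a joint would pass 70% of its speed; a pose out of reach is approached as far as the arm can. A call with a gripper value outside its range is refused whole. The fingers move at their own pace and stop on an object; "force" is the grip in N (left out, the last holds). Time passes only in rows, so rows that repeat a pose let the fingers close, or fill a call up. It gives the time, the measured TCP pose, the force, the opening and the grip force at its end, in the units of the state.
- get_state(): the state, without advancing time (a new reading comes with each control period).
- read_camera(name): name is "scene" or "top" or "wrist"; returns (picture, depth): 400x640x3 uint8, red, green, blue; 400x640 float32, m along the optical axis (not along the pixel's ray), 0 where there is no reading.
- calibration(name): a dict with "K" (3x3 intrinsics, pixels), "dist_coeffs" ([k1, k2, p1, p2, k3] as OpenCV has them; the pictures are not rectified), "origin" and "orientation" of the camera in the world; the wrist camera has in their place "hand_eye" (4x4, takes a point from camera to tool coordinates, whose origin is the TCP and whose axes are the flange's). Camera axes: x right, y down, z forward; pixel columns grow to the right and rows downward; lengths in m; the calibration is good to about 2 mm. A picture is of the moment at which its call begins: read the wrist's pose just before it. calibration takes no time and is no camera call.
- finish_job(): hands the job in; it is judged then, once.
The state is a dict: "clock": time; "q": joint angles; "qd": joint speeds; "tau": joint torques, N m; "position": TCP position; "ee_rot": TCP orientation; "ft_force": force on the tool from outside, world axes, zero at the start; "wrist_torque": the same for the moment, N m; "width": finger opening in m; "grip_force": force on a finger pad.
Only numpy, scipy, OpenCV 4.12 (cv2) and the standard library are available. Lean on these libraries where they do the work, as an engineer would, in place of code of your own. Each camera call takes 0.05 s, during which the arm holds its last target. There are 200 camera calls.

TASK

Two used teaspoons lie on the counter in front of the green cutlery return box. Put them in one after the other: with the spoon lying along the slot, push the sprung flap down and hold it open while you lower the spoon past it, let go of it inside and draw the hand out so that the flap springs shut before you fetch the next. Leave both spoons inside with the flap shut, and do not disturb the brown espresso cup or the small steel cup standing near the grinder.

Things in the scene. Friction and masses are not known exactly. Their poses are not given: they have to be found in the camera images.
- cutlery_box: green cutlery return box with a dark steel top and a raised spoon emblem on its front, fixed to the counter: 125 mm (x) by 205 mm (y) by 140 mm high, walls 5 mm. Origin at the centre of its underside; x points from its front to its back, y along the slot, z up. Inside it is empty, with a rubber floor 7 mm above the counter
- mouth (a point): centre of the box's mouth, level with the top (z = 0.140 above the counter, 22.5 mm in front of the box's centre). The mouth is a rectangle 70 mm front to back by 165 mm along the box's y, wholly closed by the flap
- flap (a joint): angle of the bright steel flap, rad: 0 shut (level, 3 mm below the rim), up to 1.35 as its front edge swings down into the box. Hinged along the back edge of the mouth, 36 mm behind the mouth's centre; 68 mm from hinge to front edge, 161 mm wide. A spring shuts it (0.05 N m shut, 0.15 N m fully open: about 1 N at the edge to start, up to 10 N near the hinge). A spoon laid on it does not open it
- flap_edge (a point): middle of the flap's front edge; moves with the flap. Fingers pushed 40 to 50 mm below the rim at the mouth's centre hold the flap at about 1.1 to 1.3 rad; a spoon carried at the fingertips and let go there falls past this edge to the floor of the box
- spoon_1: stainless teaspoon lying flat, bowl up, 130 x 26 x 11 mm, 20 g; origin at the middle of its length and width, on its underside; x runs along its length towards the bowl, y across it, z up; balances 9 mm bowl-ward of the origin. Solid for the fingers as a taper: 20 mm wide at its middle, and widest only 4 to 5 mm above the counter, so the fingertips must grip it right down at the counter. It starts in front of the box
- spoon_2: stainless teaspoon lying flat, bowl up, 130 x 26 x 11 mm, 20 g; origin at the middle of its length and width, on its underside; x runs along its length towards the bowl, y across it, z up; balances 9 mm bowl-ward of the origin. Solid for the fingers as a taper: 20 mm wide at its middle, and widest only 4 to 5 mm above the counter, so the fingertips must grip it right down at the counter. It starts in front of the box
- cup: brown espresso cup, 64 mm across, 87 mm with its handle, 50 mm high; origin at the centre of its underside. A bystander, to be left where it stands
- steel_cup: small steel dosing cup with a handle, to the right of the spoons near the grinder, 62 x 85 x 50 mm; origin at the centre of its underside. A bystander, to be left where it stands

How it is judged:
By the outcome, as a careful person would: the job done as asked, in the order asked, and still so for the second after the job is handed in, with the robot touching nothing.
It also fails if it takes over 54 s, if anything falls off the work surface, if the arm or the gripper's body presses on something with over 40 N, if the wrist force passes 120 N, or if a joint passes its speed limit or range.

## Working session

There is one attempt and no reset: what is moved stays moved. The work goes in short steps, Python scripts to look and compute and a tool call to move; the robot and the scene stay as the last step left them, time stands still between calls to the robot, and variables do not carry over. Pictures are saved under pics/ and viewed, at most 10 in all, crops included, and the job is handed in when it is done.

Besides the shell and the picture viewer there is one more tool, called as name(argument=value, ...), one argument or row to a line, values as JSON. step_arm: Moves the arm, as the interface text tells. Its arguments: {"type":"object","properties":{"rows":{"type":"array","items":{"type":"object","properties":{"fingers":{"type":"number"},"translation":{"type":"array","items":{"type":"number"}},"turn":{"type":"number"}}}},"force":{"type":"number"}},"required":["rows"]}

```bash
mkdir -p pics
cat > h.py <<'E'
from plant import *
import numpy as np, cv2
from scipy.spatial.transform import Rotation as R
def cam(name):
    s=get_state(); c=calibration(name)
    if name=="wrist":
        T=np.eye(4);T[:3,:3]=R.from_quat(s["ee_rot"]).as_matrix();T[:3,3]=s["position"];T=T@np.array(c["hand_eye"])
    else:
        T=np.eye(4);o=np.array(c["orientation"]);T[:3,:3]=R.from_quat(o).as_matrix() if o.size==4 else o;T[:3,3]=c["origin"]
    p,d=read_camera(name); return p,d,np.array(c["K"]),np.array(c["dist_coeffs"]),T
def ray(uv,K,D,T):
    n=cv2.undistortPoints(np.array([[uv]],float),K,D)[0,0]; return np.array([n[0],n[1],1.0])
def pt_depth(uv,v): # by depth
    p,d,K,D,T=v; u,w=map(int,uv); z=np.median(d[w-1:w+2,u-1:u+2]); return (T@np.r_[ray(uv,K,D,T)*z,1])[:3]
def pt_plane(uv,v,z):
    p,d,K,D,T=v; r=T[:3,:3]@ray(uv,K,D,T); return T[:3,3]+r*(z-T[2,3])/r[2]
def save(name,v): np.savez("pics/"+name+".npz",p=v[0],d=v[1],K=v[2],D=v[3],T=v[4]); cv2.imwrite("pics/"+name+".png",v[0][:,:,::-1])
def load(name):
    z=np.load("pics/"+name+".npz"); return [z[k] for k in "pdKDT"]
def tri(uv1,v1,uv2,v2):
    o=[];d=[]
    for uv,v in((uv1,v1),(uv2,v2)):
        r=v[4][:3,:3]@ray(uv,*v[2:]); d.append(r/np.linalg.norm(r)); o.append(v[4][:3,3])
    A=np.c_[d[0],-d[1]]; t=np.linalg.lstsq(A,o[1]-o[0],rcond=None)[0]
    a=o[0]+d[0]*t[0]; b=o[1]+d[1]*t[1]; return (a+b)/2,np.linalg.norm(a-b)
E
python3 - <<'E'
from h import *
for n in("top","scene"):
    v=cam(n);save(n,v);print(n,v[4].round(3).tolist(),v[2][0,0])
s=get_state();print(s["clock"],s["position"],s["ee_rot"],s["width"])
E
```

```text
top [[0.01, -0.998, 0.067, 0.45], [-1.0, -0.009, 0.024, -0.025], [-0.023, -0.067, -0.997, 1.353], [0.0, 0.0, 0.0, 1.0]] 416.88084032791
scene [[0.509, -0.551, 0.661, -0.029], [-0.861, -0.317, 0.399, -0.358], [-0.01, -0.772, -0.635, 0.656], [0.0, 0.0, 0.0, 1.0]] 392.7783726066031
0.1 [0.12922964 0.56008882 0.23077508] [ 1.13169288e-01  9.93575592e-01 -4.89186518e-04 -1.25937585e-04] 0.08533744966187962
```

View pics/top.png

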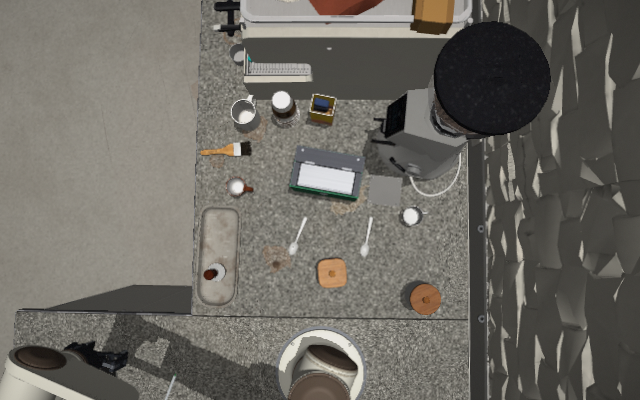

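View pics/scene.png

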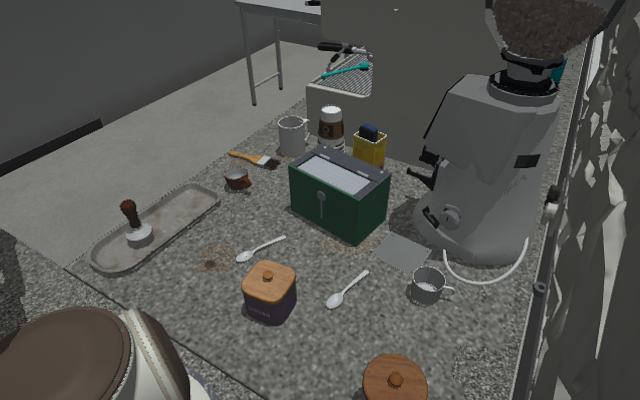

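The top view shows the box around (328,173). The spoons are at about (297,237) and (367,237), bowls toward the robot, and the steel cup is at (411,216). The scene view shows the same, with the canister at (270,290). Next I'll enlarge both.

Run:
```python
import cv2,numpy as np
a=cv2.imread("pics/top.png")[140:265,275:435];b=cv2.imread("pics/scene.png")[140:315,225:400]
a=cv2.resize(a,None,fx=5,fy=5,interpolation=cv2.INTER_CUBIC)[:600]
cv2.imwrite("pics/topc.png",a)
b=cv2.resize(b,None,fx=3.4,fy=3.4,interpolation=cv2.INTER_CUBIC)
cv2.imwrite("pics/scenec.png",b)
```

```text
(no output)
```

View pics/topc.png

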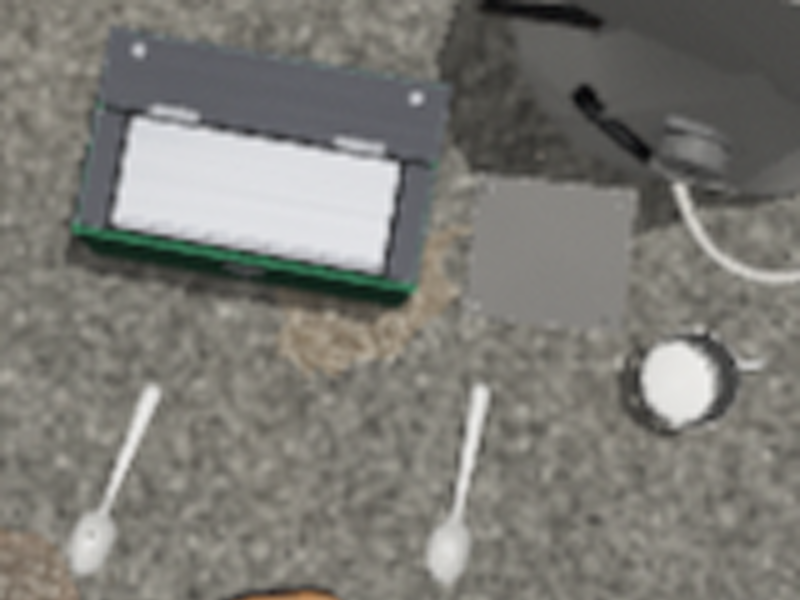

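View pics/scenec.png

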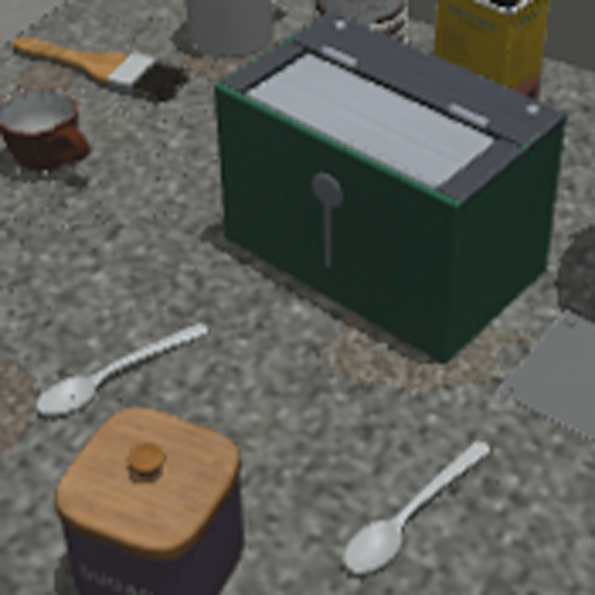

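Top crop: spoon A runs from bowl (84,575) to handle (153,385), spoon B from (445,586) to (482,384), and the box top corners are (110,28), (450,82), (413,300) and (75,232). I'll triangulate these with the matching scene-crop points.

Run:
```python
from h import *
t=load("top");s=load("scene")
ft=lambda p:((p[0]+.5)/5-.5+275,(p[1]+.5)/5-.5+140)
fs=lambda p:((p[0]+.5)/3.4-.5+225,(p[1]+.5)/3.4-.5+140)
P={"Abowl":((84,575),(38,412)),"Ahand":((153,385),(207,328)),"Bbowl":((445,586),(347,568)),"Bhand":((482,384),(488,447)),
"BL":((110,28),(330,12)),"BR":((450,82),(565,117)),"FR":((413,300),(460,207)),"FL":((75,232),(217,87)),
}
r={}
for k,(a,b) in P.items():
    X,e=tri(ft(a),t,fs(b),s); r[k]=X
    h=.14 if len(k)==2 else .006
    print(k,X.round(4),"gap",round(e,4),"top@h",pt_plane(ft(a),t,h).round(4)[:2],"scene@h",pt_plane(fs(b),s,h).round(4)[:2])
for k in"AB":
    d=r[k+"hand"]-r[k+"bowl"]; print(k,"mid",((r[k+"hand"]+r[k+"bowl"])/2).round(4),"len",np.linalg.norm(d),"ang",np.arctan2(d[1],d[0]))
c=sum(r[k] for k in("BL","BR","FR","FL"))/4; y=(r["BL"]+r["FL"]-r["BR"]-r["FR"])/2; a=np.arctan2(y[1],y[0]); x=np.array([np.sin(a),-np.cos(a)])
print("box",c,np.linalg.norm(y),"yaw",a-np.pi/2,"mouth",c[:2]-.0225*x)
for n in("cuptop",):print(pt_depth((411,216),t), pt_depth((332,272),t))
st=get_state();M=R.from_quat(st["ee_rot"]).as_matrix();print("tool y",M[:,1],st["q"])
```

```text
Abowl [0.3706 0.0977 0.0099] gap 0.0005 top@h [0.3702 0.0982] scene@h [0.3731 0.1002]
Ahand [0.4943 0.054  0.0005] gap 0.0038 top@h [0.493  0.0552] scene@h [0.4909 0.049 ]
Bbowl [ 0.3663 -0.1333  0.0126] gap 0.0 top@h [ 0.3658 -0.1338] scene@h [ 0.3703 -0.131 ]
Bhand [ 0.4967 -0.1594 -0.0009] gap 0.0034 top@h [ 0.4956 -0.1572] scene@h [ 0.4921 -0.1629]
BL [0.7    0.0741 0.1397] gap 0.0031 top@h [0.6991 0.0753] scene@h [0.7005 0.0726]
BR [ 0.6691 -0.1257  0.1357] gap 0.0008 top@h [ 0.6682 -0.1249] scene@h [ 0.6636 -0.1279]
FR [ 0.5413 -0.1069  0.1422] gap 0.0075 top@h [ 0.5397 -0.1038] scene@h [ 0.5459 -0.109 ]
FL [0.5791 0.0928 0.1389] gap 0.0035 top@h [0.578  0.0942] scene@h [0.5788 0.0904]
A mid [0.4325 0.0758 0.0052] len 0.131492741115602 ang -0.33909128673555494
B mid [ 0.4315 -0.1463  0.0058] len 0.13365835872084744 ang -0.19729025905783087
box [ 0.62239677 -0.01642718  0.13913143] 0.20269100123000908 yaw -0.1703405975391945 mouth [ 0.60022241 -0.01261303]
[ 0.49827053 -0.28691754  0.00068695] [ 0.32548464 -0.03239069  0.09864954]
tool y [ 0.22488436  0.97438495 -0.00100059] [ 1.21002001e+00  1.50918517e-01  1.43790812e+00  4.65530875e-06
  1.55377628e+00 -1.33951861e-01]
```

Spoon lengths come out at 131 and 134 mm, box height at 139 mm and width at 203 mm, so the measurements agree with the text. The mouth is at (0.600,-0.013), box yaw -0.17. Now I'll go above spoon A.

step_arm(
  rows=[
    {"fingers": 110,"translation": [30,-48,0],"turn": -0.01},
    {"fingers": 110,"translation": [60,-97,0],"turn": -0.02},
    {"fingers": 110,"translation": [90,-145,-5],"turn": -0.03},
    {"fingers": 110,"translation": [120,-193,-10],"turn": -0.05},
    {"fingers": 110,"translation": [150,-242,-15],"turn": -0.06},
    {"fingers": 110,"translation": [180,-290,-20],"turn": -0.07},
    {"fingers": 110,"translation": [210,-338,-25],"turn": -0.08},
    {"fingers": 110,"translation": [240,-387,-30],"turn": -0.09},
    {"fingers": 110,"translation": [270,-435,-30],"turn": -0.1},
    {"fingers": 110,"translation": [299,-483,-31],"turn": -0.112},
  ],
  force=40,
)

```text
clock: 1.35
position: [0.4289, 0.0754, 0.2002]
ee_rot: [0.169, 0.986, 0.0, 0.0]
ft_force: [1.4, 1.9, -0.1]
width: 0.0485
grip_force: 0.0
```

Run:
```python
from h import *
v=cam("wrist");save("w1",v);s=get_state();print(s["clock"],s["position"],s["ee_rot"],s["width"],s["ft_force"])
# bright spoon pixels near counter
P=v[0].astype(int);m=(P.min(2)>150).astype(np.uint8)
n,l,st,c=cv2.connectedComponentsWithStats(m)
for i in range(1,n):
    if st[i,4]>300:
        ys,xs=np.where(l==i);q=np.array([pt_plane((x,y),v,.006)[:2] for x,y in list(zip(xs,ys))[::5]])
        mu=q.mean(0);w,V=np.linalg.eigh(np.cov(q.T));a=V[:,1]*np.sign(V[0,1]);t=(q-mu)@a
        print(st[i],"mid",mu+a*(t.max()+t.min())/2,"cent",mu,"len",np.ptp(t),"ang",np.arctan2(a[1],a[0]))
```

```text
1.4 [0.43135844 0.07074132 0.19977982] [ 1.70462990e-01  9.85363411e-01 -1.10740289e-03  3.00826373e-04] 0.04862759878741637 [-0.96199163 -2.52384727 -2.56070459]
[318 181  10  48 372] mid [0.46691426 0.06428655] cent [0.46936583 0.06335902] len 0.05448713205572986 ang -0.3616985101530037
[ 118  183   45  101 1057] mid [ 0.43244279 -0.14567144] cent [ 0.41636252 -0.14264355] len 0.12717621474280014 ang -0.18611889578716945
[529 236  24  25 372] mid [0.60258615 0.28912142] cent [0.60306122 0.28844918] len 0.034071580108876245 ang -0.9555852716498094
[538 312  23  30 461] mid [0.72301427 0.28613898] cent [0.72270872 0.28611714] len 0.044586082205252446 ang 0.07135336916135836
```

View pics/w1.png

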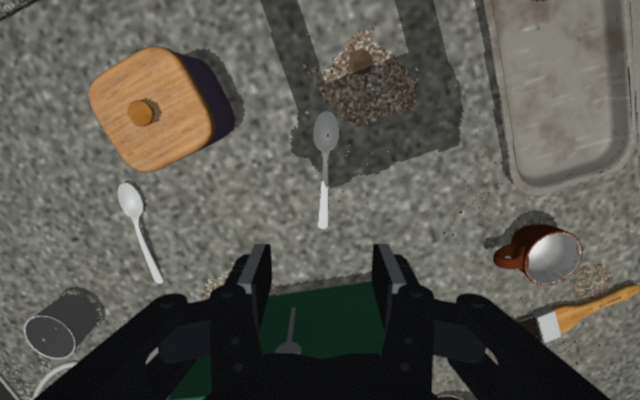

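The wrist view shows spoon A with its bowl tip at (328,111) and handle end at (323,228), partly in shadow. Spoon B is at about (140,233).

Run:
```python
from h import *
v=load("w1");t=load("top")
b=pt_plane((328,111),v,.007);h=pt_plane((323,228),v,.004);d=h-b
print(b,h,"mid",(b+h)/2,np.linalg.norm(d),np.arctan2(d[1],d[0]))
ft=lambda p:((p[0]+.5)/5-.5+275,(p[1]+.5)/5-.5+140)
print(tri((328,111),v,ft((84,575)),t),tri((323,228),v,ft((153,385)),t))
s=get_state();M=R.from_quat(s["ee_rot"]).as_matrix();print(s["position"],np.arctan2(M[1,1],M[0,1]))
```

```text
[0.37381392 0.10200844 0.007     ] [0.4933757  0.05477133 0.004     ] mid [0.43359481 0.07838988 0.0055    ] 0.12858991150002794 -0.3762624732472611
(array([0.37204952, 0.09994943, 0.0092876 ]), np.float64(0.005262635245097198)) (array([0.49294023, 0.05510351, 0.00530266]), np.float64(0.00035636955688532636))
[0.43135844 0.07074132 0.19977982] 1.2281960563853915
```

step_arm(
  rows=[
    {"fingers": 110,"translation": [1,1,-30],"turn": -0.02},
    {"fingers": 110,"translation": [1,1,-70],"turn": -0.02},
    {"fingers": 110,"translation": [1,1,-110],"turn": -0.02},
    {"fingers": 110,"translation": [1,1,-140],"turn": -0.02},
    {"fingers": 110,"translation": [1,1,-160],"turn": -0.02},
    {"fingers": 110,"translation": [1,1,-175],"turn": -0.02},
    {"fingers": 110,"translation": [1,1,-185],"turn": -0.02},
    {"fingers": 110,"translation": [1,1,-192],"turn": -0.02},
    {"fingers": 110,"translation": [1,1,-192],"turn": -0.02},
    {"fingers": 110,"translation": [1,1,-192],"turn": -0.02},
  ],
)

```text
clock: 2.65
position: [0.4296, 0.0783, 0.0087]
ee_rot: [0.178, 0.984, 0.0, 0.0]
ft_force: [0.9, -0.0, -0.5]
width: 0.0485
grip_force: 0.0
```

step_arm(
  rows=[
    {"fingers": 110,"translation": [0,0,-4],"turn": 0},
    {"fingers": 110,"translation": [0,0,-7],"turn": 0},
    {"fingers": 130,"translation": [0,0,-7],"turn": 0},
    {"fingers": 180,"translation": [0,0,-7],"turn": 0},
    {"fingers": 230,"translation": [0,0,-7],"turn": 0},
    {"fingers": 230,"translation": [0,0,-7],"turn": 0},
    {"fingers": 230,"translation": [0,0,-7],"turn": 0},
    {"fingers": 230,"translation": [0,0,-7],"turn": 0},
    {"fingers": 230,"translation": [0,0,-7],"turn": 0},
    {"fingers": 230,"translation": [0,0,-7],"turn": 0},
  ],
)

```text
clock: 3.9
position: [0.4294, 0.0782, 0.0016]
ee_rot: [0.178, 0.984, -0.0, 0.0]
ft_force: [-2.7, -0.1, 5.1]
width: 0.0188
grip_force: 38.7
```

step_arm(
  rows=[
    {"fingers": 230,"translation": [0,0,15],"turn": 0},
    {"fingers": 230,"translation": [0,0,45],"turn": 0},
    {"fingers": 230,"translation": [0,0,90],"turn": -0.1},
    {"fingers": 230,"translation": [0,0,140],"turn": -0.25},
    {"fingers": 230,"translation": [0,0,180],"turn": -0.42},
    {"fingers": 230,"translation": [0,0,205],"turn": -0.6},
    {"fingers": 230,"translation": [0,0,210],"turn": -0.78},
    {"fingers": 230,"translation": [0,0,210],"turn": -0.96},
    {"fingers": 230,"translation": [0,0,210],"turn": -1.14},
    {"fingers": 230,"translation": [0,0,210],"turn": -1.28},
  ],
)

```text
clock: 5.15
position: [0.4291, 0.0783, 0.2123]
ee_rot: [0.733, 0.681, 0.0, 0.0]
ft_force: [-0.1, -0.2, -1.0]
width: 0.0185
grip_force: 39.2
```

Run:
```python
from h import *
v=cam("wrist");save("w2",v);s=get_state();print(s["clock"],s["position"],s["q"],s["width"],s["grip_force"])
```

```text
5.2 [0.4291425  0.07825274 0.21230137] [ 3.35855166e-03 -1.37518898e-01  1.76541019e+00  3.41852785e-05
  1.51288811e+00  8.34006409e-02] 0.01829100798578202 39.170851180627864
```

View pics/w2.png

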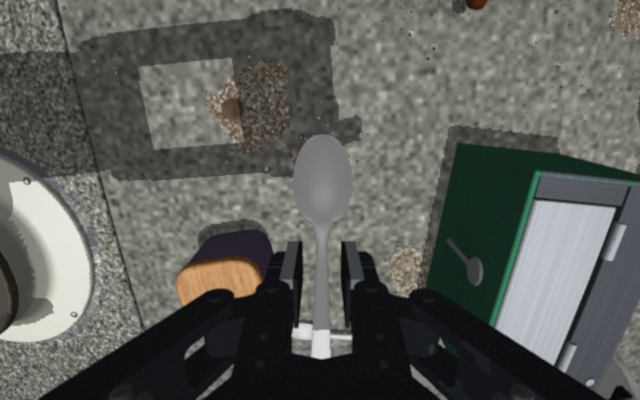

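The spoon is held straight, bowl toward +y. The box's front-left top corner shows at (541,172), and the front top edge runs down to about (497,320). I'll check the mouth position against these.

Run:
```python
from h import *
v=load("w2")
c=pt_plane((539,172),v,.14);e=pt_plane((497,318),v,.14);g=pt_plane((635,182),v,.14)
d=c-e;a=np.arctan2(d[1],d[0]);print(c,e,g,"yaw",a-np.pi/2)
for yaw in(a-np.pi/2,-.17):
    x=np.array([np.cos(yaw),np.sin(yaw)]);y=np.array([-x[1],x[0]])
    print("mouth from corner",c[:2]+.04*x-.1025*y)
t=load("top");P=[]
ft=lambda p:((p[0]+.5)/5-.5+275,(p[1]+.5)/5-.5+140)
q=[pt_plane(ft(p),t,.138) for p in((125,117),(398,160),(385,275),(110,225))];print("flap corners",np.round(q,4),np.mean(q,0))
s=get_state();M=R.from_quat(s["ee_rot"]).as_matrix();print(np.arctan2(M[1,1],M[0,1]))
```

```text
[0.58271442 0.09386274 0.14      ] [ 0.56456479 -0.02594302  0.14      ] [0.65755085 0.08149214 0.14      ] yaw -0.15034897294150462
mouth from corner [ 0.6069104  -0.01347228]
mouth from corner [ 0.60479662 -0.013927  ]
flap corners [[ 0.6465  0.0659  0.138 ]
 [ 0.6221 -0.0948  0.138 ]
 [ 0.5544 -0.0875  0.138 ]
 [ 0.5825  0.0738  0.138 ]] [ 0.60136306 -0.0106351   0.138     ]
-0.0800440949370613
```

step_arm(
  rows=[
    {"fingers": 230,"translation": [20,-10,0],"turn": -0.04},
    {"fingers": 230,"translation": [55,-29,0],"turn": -0.085},
    {"fingers": 230,"translation": [95,-50,0],"turn": -0.085},
    {"fingers": 230,"translation": [130,-68,0],"turn": -0.085},
    {"fingers": 230,"translation": [158,-83,0],"turn": -0.085},
    {"fingers": 230,"translation": [171,-90,0],"turn": -0.085},
    {"fingers": 230,"translation": [171,-90,-20],"turn": -0.085},
    {"fingers": 230,"translation": [171,-90,-40],"turn": -0.085},
    {"fingers": 230,"translation": [171,-90,-45],"turn": -0.085},
    {"fingers": 230,"translation": [171,-90,-45],"turn": -0.085},
  ],
)

```text
clock: 6.45
position: [0.6002, -0.0115, 0.167]
ee_rot: [0.759, 0.651, 0.0, 0.0]
ft_force: [0.1, 0.0, 0.4]
width: 0.0184
grip_force: 39.2
```

Run:
```python
from h import *
v=cam("scene");save("s3",v);u=cam("wrist");save("w3",u);s=get_state();print(s["clock"],s["position"],s["width"],s["grip_force"])
a=cv2.resize(v[0][100:240,280:420],(400,400),interpolation=2);b=cv2.resize(u[0],(640,400))[:,120:520]
cv2.imwrite("pics/m3.png",np.hstack([a,b])[:,:,::-1])
```

```text
6.55 [ 0.60051145 -0.01167925  0.16741211] 0.018498995212745187 39.165992402122356
```

View pics/m3.png

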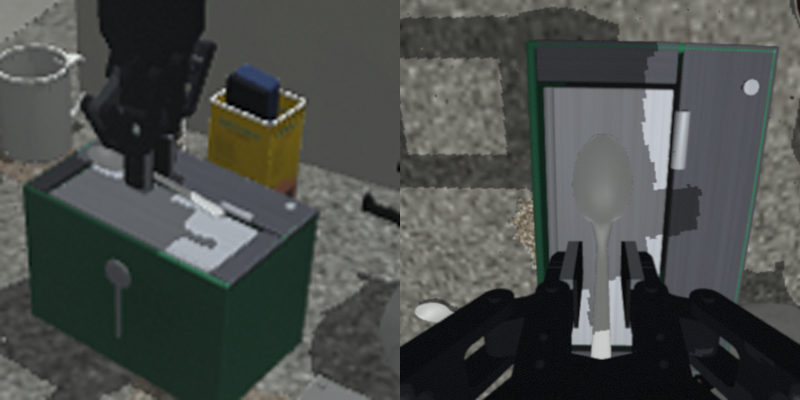

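The spoon is aligned over the mouth. In wrist pixels the mouth edges are at front (261,84) and back (398,84), the front edge lower down is at (267,240), and the near end of the flap is at row 347. Measuring the offset.

Run:
```python
from h import *
v=load("w3")
for n,p in dict(FLm=(261,84),BLm=(399,84),Flow=(266,230),bowl=(322,134),handle=(320,356)).items():
    z=.14 if 'm' in n or 'l' in n[:2] and n!='bowl' else .172
    print(n,z,pt_plane(p,v,z).round(4))
yaw=-.165;x=np.array([np.cos(yaw),np.sin(yaw)]);y=np.array([-x[1],x[0]])
a=pt_plane((261,84),v,.14)[:2];b=pt_plane((399,84),v,.14)[:2]
print("mouth",(a+b)/2-.0825*y,np.linalg.norm(a-b),"yaw of end edge",np.arctan2(*(b-a)[::-1]))
```

```text
FLm 0.14 [0.5835 0.0737 0.14  ]
BLm 0.14 [0.6516 0.0634 0.14  ]
Flow 0.14 [ 0.5702 -0.0039  0.14  ]
bowl 0.172 [0.6102 0.0481 0.172 ]
handle 0.172 [ 0.5916 -0.0672  0.172 ]
mouth [ 0.60399172 -0.01282513] 0.06891105955557204 yaw of end edge -0.15065570336146625
```

step_arm(
  rows=[
    {"fingers": 230,"translation": [0,0,-10],"turn": 0},
    {"fingers": 230,"translation": [0,0,-20],"turn": 0},
    {"fingers": 230,"translation": [0,0,-30],"turn": 0},
    {"fingers": 230,"translation": [0,0,-40],"turn": 0},
    {"fingers": 230,"translation": [0,0,-50],"turn": 0},
    {"fingers": 230,"translation": [0,0,-58],"turn": 0},
    {"fingers": 230,"translation": [0,0,-66],"turn": 0},
    {"fingers": 230,"translation": [0,0,-73],"turn": 0},
    {"fingers": 230,"translation": [0,0,-73],"turn": 0},
    {"fingers": 230,"translation": [0,0,-73],"turn": 0},
  ],
)

```text
clock: 7.8
position: [0.6016, -0.012, 0.0953]
ee_rot: [0.759, 0.651, 0.001, 0.001]
ft_force: [0.5, -0.0, 24.4]
width: 0.018
grip_force: 54.8
```

step_arm(
  rows=[
    {"fingers": 230,"translation": [-1,0,2],"turn": 0},
    {"fingers": 230,"translation": [-2,0,4],"turn": 0},
    {"fingers": 230,"translation": [-2,0,5],"turn": 0},
    {"fingers": 230,"translation": [-2,0,5],"turn": 0},
    {"fingers": 230,"translation": [-2,0,5],"turn": 0},
    {"fingers": 230,"translation": [-2,0,5],"turn": 0},
    {"fingers": 230,"translation": [-2,0,5],"turn": 0},
    {"fingers": 230,"translation": [-2,0,5],"turn": 0},
    {"fingers": 230,"translation": [-2,0,5],"turn": 0},
    {"fingers": 230,"translation": [-2,0,5],"turn": 0},
  ],
)

```text
clock: 9.05
position: [0.5983, -0.0118, 0.0982]
ee_rot: [0.759, 0.651, -0.0, -0.0]
ft_force: [-3.8, -0.0, -1.2]
width: 0.0182
grip_force: 48.9
```

Run:
```python
from h import *
v=cam("scene");save("s4",v);u=cam("wrist");save("w4",u);s=get_state();print(s["clock"],s["position"],s["ft_force"],s["wrist_torque"],s["width"],s["grip_force"])
a=cv2.resize(v[0][100:240,280:420],(400,400),interpolation=2);b=cv2.resize(u[0],(640,400))[:,120:520]
cv2.imwrite("pics/m4.png",np.hstack([a,b])[:,:,::-1])
```

```text
9.15 [ 0.5983026  -0.01179641  0.09827149] [-5.24143348  0.61961291 -0.86694545] [ 0.08060212  0.75414722 -0.07984145] 0.01824525794640393 48.92379817945766
```

View pics/m4.png

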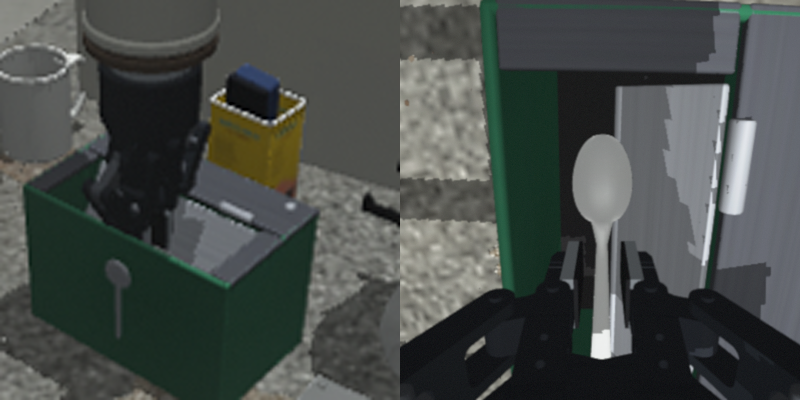

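The flap is held open, the spoon hangs inside, and the force is small. The flap edge shows at wrist column 337. I'll check its clearance to the spoon from depth.

Run:
```python
from h import *
v=load("w4");T=v[4]
yaw=-.165;x=np.array([np.cos(yaw),np.sin(yaw)]);y=np.array([-x[1],x[0]]);m=np.array([.602,-.012])
for n,p in dict(edge1=(343,100),edge2=(343,120),hinge=(440,110),mid=(400,110),front=(290,150),rimFL=(376+0,50),bowlR=(347,180),bowlL=(297,180)).items():
    q=pt_depth(p,v);print(n,q.round(4),"box-x rel mouth",((q[:2]-m)@x).round(4),((q[:2]-m)@y).round(4))
q=np.array(get_state()["position"]);print((q[:2]-m)@x)
```

```text
edge1 [0.6201 0.0599 0.0823] box-x rel mouth 0.006 0.0739
edge2 [0.6188 0.0507 0.0825] box-x rel mouth 0.0063 0.0646
hinge [0.6472 0.0534 0.1344] box-x rel mouth 0.0339 0.0719
mid [0.6382 0.054  0.1178] box-x rel mouth 0.0249 0.0711
front [0.5821 0.0294 0.0064] box-x rel mouth -0.0264 0.0375
rimFL [0.6278 0.0736 0.14  ] box-x rel mouth 0.0113 0.0886
bowlR [0.6161 0.0262 0.1017] box-x rel mouth 0.0076 0.04
bowlL [0.5942 0.0296 0.1019] box-x rel mouth -0.0145 0.0398
-0.0036806272701383935
```

step_arm(
  rows=[
    {"fingers": 230,"translation": [0,0,-2],"turn": 0},
    {"fingers": 230,"translation": [0,0,-4],"turn": 0},
    {"fingers": 230,"translation": [0,0,-4],"turn": 0},
    {"fingers": 195,"translation": [0,0,-4],"turn": 0},
    {"fingers": 185,"translation": [0,0,-4],"turn": 0},
    {"fingers": 178,"translation": [0,0,-4],"turn": 0},
    {"fingers": 178,"translation": [0,0,-4],"turn": 0},
    {"fingers": 178,"translation": [0,0,-4],"turn": 0},
    {"fingers": 178,"translation": [0,0,-4],"turn": 0},
    {"fingers": 178,"translation": [0,0,-4],"turn": 0},
  ],
)

```text
clock: 10.4
position: [0.602, -0.0124, 0.0969]
ee_rot: [0.759, 0.651, 0.003, 0.004]
ft_force: [19.9, -1.3, 12.6]
width: 0.0258
grip_force: 14.8
```

Run:
```python
from h import *
u=cam("wrist");save("w5",u);s=get_state();print(s["clock"],s["position"],s["ft_force"],s["width"],s["grip_force"])
o=load("w4");
for p in((322,180),(322,160),(330,220),(320,200),(310,180)):print(p,pt_depth(p,o).round(3),pt_depth(p,u).round(3))
```

```text
10.45 [ 0.6019892  -0.01243329  0.09695371] [20.2479342  -1.82368084 11.86480183] 0.02560224465643399 14.841919764876366
(322, 180) [0.605 0.027 0.098] [0.606 0.003 0.006]
(322, 160) [0.606 0.036 0.099] [0.609 0.018 0.007]
(330, 220) [0.606 0.009 0.103] [ 0.608 -0.029  0.007]
(320, 200) [0.603 0.018 0.098] [ 0.602 -0.012  0.007]
(310, 180) [0.6   0.028 0.098] [0.598 0.005 0.007]
```

The spoon has dropped to the floor of the box. The front finger is pressing the front rim with 20 N, so I'll close a little before drawing up.

step_arm(
  rows=[
    {"fingers": 205,"translation": [1,0,0],"turn": 0},
    {"fingers": 215,"translation": [2,0,3],"turn": 0},
    {"fingers": 215,"translation": [2,0,15],"turn": 0},
    {"fingers": 215,"translation": [2,0,30],"turn": 0},
    {"fingers": 215,"translation": [2,0,45],"turn": 0},
    {"fingers": 215,"translation": [2,0,65],"turn": 0},
    {"fingers": 215,"translation": [2,0,90],"turn": 0},
    {"fingers": 215,"translation": [2,0,115],"turn": 0},
    {"fingers": 215,"translation": [2,0,125],"turn": 0},
    {"fingers": 215,"translation": [2,0,125],"turn": 0},
  ],
)

```text
clock: 11.7
position: [0.6006, -0.0118, 0.2198]
ee_rot: [0.759, 0.651, 0.0, 0.0]
ft_force: [-0.4, 0.4, 0.0]
width: 0.0135
grip_force: 0.0
```

Run:
```python
from h import *
u=cam("wrist");save("w6",u);s=get_state();print(s["clock"],s["position"],s["ft_force"],s["width"])
for p in((270,230),(330,120),(370,120),(350,200),(322,180)):print(p,pt_depth(p,u).round(3),u[0][p[1],p[0]])
M=R.from_quat(s["ee_rot"]).as_matrix();print(np.arctan2(M[1,1],M[0,1]),s["q"].round(2) if hasattr(s["q"],"round") else s["q"])
```

```text
11.75 [ 0.60026114 -0.01177136  0.21888992] [-0.36505675 -0.78598818  0.40008687] 0.013700224828422824
(270, 230) [ 0.56  -0.026  0.139] [41 68 51]
(330, 120) [0.616 0.047 0.137] [115 119 123]
(370, 120) [0.643 0.043 0.137] [197 203 210]
(350, 200) [ 0.622 -0.012  0.137] [112 115 119]
(322, 180) [0.604 0.006 0.137] [112 114 118]
-0.1530069059355539 [-0.15  0.21  1.4   0.    1.54  0.01]
```

Flap shut (0.137). Now spoon B.

step_arm(
  rows=[
    {"fingers": 160,"translation": [-20,-10,0],"turn": 0.16},
    {"fingers": 110,"translation": [-50,-30,0],"turn": 0.33},
    {"fingers": 110,"translation": [-85,-60,0],"turn": 0.5},
    {"fingers": 110,"translation": [-120,-90,0],"turn": 0.67},
    {"fingers": 110,"translation": [-150,-115,0],"turn": 0.84},
    {"fingers": 110,"translation": [-172,-134,0],"turn": 1.01},
    {"fingers": 110,"translation": [-172,-134,-40],"turn": 1.18},
    {"fingers": 110,"translation": [-172,-134,-80],"turn": 1.35},
    {"fingers": 110,"translation": [-172,-134,-110],"turn": 1.5},
    {"fingers": 110,"translation": [-172,-134,-120],"turn": 1.535},
  ],
)

```text
clock: 13.0
position: [0.4272, -0.1452, 0.0971]
ee_rot: [0.094, 0.996, 0.001, -0.002]
ft_force: [0.5, 0.4, -0.1]
width: 0.0487
grip_force: 0.0
```

Run:
```python
from h import *
u=cam("wrist");save("w7",u);s=get_state();print(s["clock"],s["position"],s["ft_force"],s["width"])
M=R.from_quat(s["ee_rot"]).as_matrix();print(np.arctan2(M[1,1],M[0,1]))
```

```text
13.05 [ 0.42740279 -0.14530818  0.0971096 ] [-0.16774542  0.12304427 -1.72001707] 0.04842306996746107
1.3827211622237188
```

View pics/w7.png

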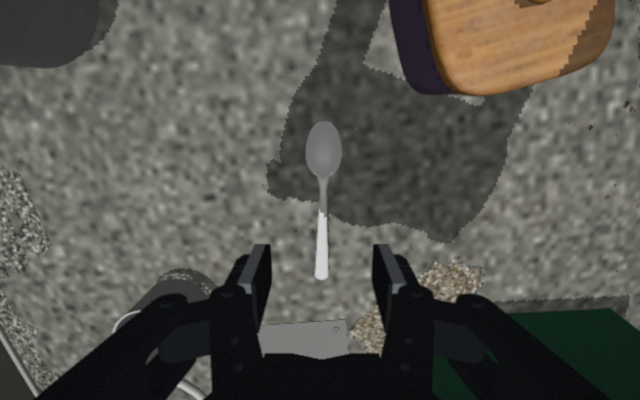

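Spoon B is centred between the fingers (column 322) and aligned. Descending.

step_arm(
  rows=[
    {"fingers": 110,"translation": [0,0,-20],"turn": 0},
    {"fingers": 110,"translation": [0,0,-42],"turn": 0},
    {"fingers": 110,"translation": [0,0,-62],"turn": 0},
    {"fingers": 110,"translation": [0,0,-76],"turn": 0},
    {"fingers": 110,"translation": [0,0,-85],"turn": 0},
    {"fingers": 110,"translation": [0,0,-88],"turn": 0},
    {"fingers": 110,"translation": [0,0,-88],"turn": 0},
    {"fingers": 110,"translation": [0,0,-88],"turn": 0},
    {"fingers": 110,"translation": [0,0,-88],"turn": 0},
    {"fingers": 110,"translation": [0,0,-88],"turn": 0},
  ],
)

```text
clock: 14.3
position: [0.4284, -0.1458, 0.0115]
ee_rot: [0.094, 0.996, -0.0, 0.0]
ft_force: [-0.2, -0.6, 0.3]
width: 0.0483
grip_force: 0.0
```

step_arm(
  rows=[
    {"fingers": 110,"translation": [0,0,-5],"turn": 0},
    {"fingers": 110,"translation": [0,0,-10],"turn": 0},
    {"fingers": 130,"translation": [0,0,-10],"turn": 0},
    {"fingers": 180,"translation": [0,0,-10],"turn": 0},
    {"fingers": 230,"translation": [0,0,-10],"turn": 0},
    {"fingers": 230,"translation": [0,0,-10],"turn": 0},
    {"fingers": 230,"translation": [0,0,-10],"turn": 0},
    {"fingers": 230,"translation": [0,0,-10],"turn": 0},
    {"fingers": 230,"translation": [0,0,-10],"turn": 0},
    {"fingers": 230,"translation": [0,0,-10],"turn": 0},
  ],
)

```text
clock: 15.55
position: [0.4284, -0.1458, 0.0015]
ee_rot: [0.094, 0.996, -0.0, 0.0]
ft_force: [-2.9, 1.1, 5.6]
width: 0.0181
grip_force: 38.9
```

step_arm(
  rows=[
    {"fingers": 230,"translation": [0,0,15],"turn": 0},
    {"fingers": 230,"translation": [0,0,45],"turn": 0},
    {"fingers": 230,"translation": [0,0,90],"turn": -0.1},
    {"fingers": 230,"translation": [0,0,140],"turn": -0.25},
    {"fingers": 230,"translation": [0,0,180],"turn": -0.42},
    {"fingers": 230,"translation": [0,0,205],"turn": -0.6},
    {"fingers": 230,"translation": [0,0,210],"turn": -0.78},
    {"fingers": 230,"translation": [0,0,210],"turn": -0.96},
    {"fingers": 230,"translation": [0,0,210],"turn": -1.14},
    {"fingers": 230,"translation": [0,0,210],"turn": -1.32},
  ],
)

```text
clock: 16.8
position: [0.4282, -0.1457, 0.2123]
ee_rot: [0.687, 0.727, 0.0, 0.0]
ft_force: [-0.3, -0.3, -0.5]
width: 0.0185
grip_force: 39.2
```

Grasped at 18.5 mm and held. Now over the mouth.

step_arm(
  rows=[
    {"fingers": 230,"translation": [10,15,0],"turn": -0.1},
    {"fingers": 230,"translation": [40,45,0],"turn": -0.21},
    {"fingers": 230,"translation": [80,80,0],"turn": -0.21},
    {"fingers": 230,"translation": [120,110,0],"turn": -0.21},
    {"fingers": 230,"translation": [155,125,0],"turn": -0.21},
    {"fingers": 230,"translation": [173,134,0],"turn": -0.21},
    {"fingers": 230,"translation": [173,134,-15],"turn": -0.21},
    {"fingers": 230,"translation": [173,134,-35],"turn": -0.21},
    {"fingers": 230,"translation": [173,134,-45],"turn": -0.21},
    {"fingers": 230,"translation": [173,134,-45],"turn": -0.21},
  ],
)

```text
clock: 18.05
position: [0.6006, -0.012, 0.166]
ee_rot: [0.758, 0.653, -0.0, -0.0]
ft_force: [-0.9, -0.1, 0.5]
width: 0.0182
grip_force: 39.2
```

Run:
```python
from h import *
u=cam("wrist");save("w8",u);s=get_state();print(s["clock"],s["position"],s["ft_force"],s["width"],s["grip_force"])
M=R.from_quat(s["ee_rot"]).as_matrix();print(np.arctan2(M[1,1],M[0,1]))
o=load("w3");print(np.abs(o[0].astype(int)-u[0])[100:300,200:420].mean())
for p in((322,150),(322,180),(322,200),(322,350)):print(pt_depth(p,o).round(3),pt_depth(p,u).round(3))
```

```text
18.1 [ 0.60105504 -0.01202718  0.16669168] [ 0.97015289 -0.16634431  0.28018548] 0.018694396168167468 39.245409105988074
-0.1483434641104109
3.1326666666666667
[0.609 0.041 0.17 ] [0.609 0.041 0.169]
[0.607 0.027 0.167] [0.607 0.027 0.166]
[0.606 0.018 0.168] [0.606 0.018 0.167]
[ 0.593 -0.065  0.17 ] [ 0.593 -0.066  0.169]
```

Same arrangement as for the first spoon. Lowering to z about 0.098.

step_arm(
  rows=[
    {"fingers": 230,"translation": [0,0,-10],"turn": 0},
    {"fingers": 230,"translation": [0,0,-20],"turn": 0},
    {"fingers": 230,"translation": [0,0,-30],"turn": 0},
    {"fingers": 230,"translation": [0,0,-40],"turn": 0},
    {"fingers": 230,"translation": [0,0,-50],"turn": 0},
    {"fingers": 230,"translation": [0,0,-58],"turn": 0},
    {"fingers": 230,"translation": [0,0,-64],"turn": 0},
    {"fingers": 230,"translation": [0,0,-69],"turn": 0},
    {"fingers": 230,"translation": [0,0,-69],"turn": 0},
    {"fingers": 230,"translation": [0,0,-69],"turn": 0},
  ],
)

```text
clock: 19.35
position: [0.6009, -0.0117, 0.0969]
ee_rot: [0.757, 0.653, -0.0, -0.0]
ft_force: [-4.1, 1.2, -1.8]
width: 0.0185
grip_force: 43.4
```

step_arm(
  rows=[
    {"fingers": 200,"translation": [0,0,0],"turn": 0},
    {"fingers": 194,"translation": [0,0,0],"turn": 0},
    {"fingers": 188,"translation": [0,0,0],"turn": 0},
    {"fingers": 184,"translation": [0,0,0],"turn": 0},
    {"fingers": 184,"translation": [0,0,0],"turn": 0},
    {"fingers": 184,"translation": [0,0,0],"turn": 0},
    {"fingers": 184,"translation": [0,0,0],"turn": 0},
    {"fingers": 184,"translation": [0,0,0],"turn": 0},
    {"fingers": 184,"translation": [0,0,0],"turn": 0},
    {"fingers": 184,"translation": [0,0,0],"turn": 0},
  ],
)

```text
clock: 20.6
position: [0.6013, -0.0118, 0.0973]
ee_rot: [0.757, 0.653, -0.0, 0.0]
ft_force: [-3.5, -0.3, -0.2]
width: 0.0238
grip_force: 3.2
```

Run:
```python
from h import *
u=cam("wrist");save("w9",u);s=get_state();print(s["clock"],s["position"],s["ft_force"],s["width"],s["grip_force"])
for p in((322,140),(322,160),(322,180),(322,200),(322,230),(322,350),(300,180),(340,180)):print(p,pt_depth(p,u).round(3))
```

```text
20.65 [ 0.60132605 -0.01178827  0.09728628] [-3.88065472  1.4984552   0.98536649] 0.023810447910064935 3.1839619785023388
(322, 140) [0.609 0.033 0.008]
(322, 160) [0.607 0.019 0.007]
(322, 180) [0.605 0.004 0.006]
(322, 200) [ 0.602 -0.011  0.007]
(322, 230) [ 0.599 -0.036  0.007]
(322, 350) [ 0.588 -0.109  0.053]
(300, 180) [0.589 0.006 0.007]
(340, 180) [0.618 0.002 0.007]
```

View pics/w9.png

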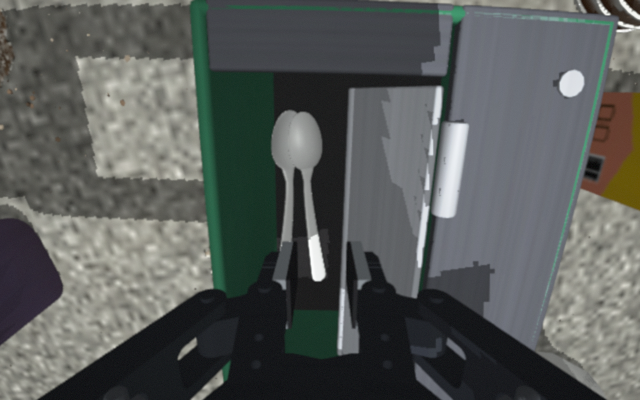

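Both spoons lie on the box floor, bowls at about (297,140), clear of the flap. Drawing the hand out.

step_arm(
  rows=[
    {"fingers": 210,"translation": [0,0,2],"turn": 0},
    {"fingers": 215,"translation": [0,0,8],"turn": 0},
    {"fingers": 215,"translation": [0,0,18],"turn": 0},
    {"fingers": 215,"translation": [0,0,30],"turn": 0},
    {"fingers": 215,"translation": [0,0,45],"turn": 0},
    {"fingers": 215,"translation": [0,0,65],"turn": 0},
    {"fingers": 215,"translation": [0,0,90],"turn": 0},
    {"fingers": 215,"translation": [0,0,115],"turn": 0},
    {"fingers": 215,"translation": [0,0,130],"turn": 0},
    {"fingers": 215,"translation": [0,0,130],"turn": 0},
  ],
)

```text
clock: 21.9
position: [0.6017, -0.0118, 0.2284]
ee_rot: [0.757, 0.653, 0.001, 0.001]
ft_force: [-0.4, 1.0, -1.0]
width: 0.0132
grip_force: 0.0
```

Run:
```python
from h import *
u=cam("wrist");s=get_state();print(s["clock"],s["position"],s["ft_force"])
z=[pt_depth(p,u)[2].round(3) for p in((330,120),(370,120),(350,200),(322,180))];print(z)
t=load("top");n=cam("top");print("steel cup diff",np.abs(t[0].astype(int)-n[0])[200:235,395:430].mean(),"brown",np.abs(t[0].astype(int)-n[0])[175:200,225:258].mean())
if min(z)>.133: print(finish_job())
```

```text
21.95 [ 0.6013714  -0.01180582  0.22719803] [ 0.21772792  0.34225993 -0.46342668]
[np.float64(0.137), np.float64(0.137), np.float64(0.137), np.float64(0.137)]
steel cup diff 6.123537414965987 brown 6.00080808080808
the job is handed in; nothing more can be done
None
```

Both spoons are in the return box with the flap shut, neither cup was touched on any move, and I handed the job in at about 22 s of the 54 s allowed.

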